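Uncover the inspection camera and present the handle blank to it

TASK

Lift the dust cap off the upward-looking inspection camera and set it down, not dropped, open side down in the shallow tin tray. Then pick the rosewood handle blank out of its wooden cradle and hold it over the lens for its picture: centred on the lens and level, right way up as it lay in the cradle, lengthwise along the camera stand with the flared butt at the dimmer-box end, its underside 120 mm above the front of the lens. Finish while still holding it there, keep the blank from touching the camera stand, and leave everything else on the counter where it lies.

Things in the scene. Friction and masses are not known exactly. Their poses are not given: they have to be found in the camera images.
- camera: Fixed upward-looking inspection camera. Origin on the counter under the lens axis; z up, x along the stand. Base plate 235 (x) x 76 (y) x 10 mm; black dimmer box with a knob at the +x end (x = 69 to 115, top 46, knob 58 mm); -x end bare. Grey housing 56 x 56 mm, top 56 mm; on it the upright lens barrel, 38 mm diameter, rim at 115 mm. Light bars 140 mm long, along x, at y = +-92 mm, top 86 mm
- lens (a point): centre of the front rim of the lens (camera x = y = 0, z = 115 mm), the uppermost point of the camera once uncovered; axes as the camera's
- cap: loose black dust cap, an upside-down cup over the lens barrel with 3 mm of play all round; 50 mm outside diameter, 44 inside, 38 mm high, closed top 5 mm thick, about 35 g. Origin: centre of its open lower rim, z up through its closed top (38 mm above the origin). On the lens its origin is 82 mm above the counter; it must rise 33 mm to come free
- tray: shallow open tin tray fixed on the counter, 160 (x) x 120 (y) mm outside, rim 10 mm high, wall and floor 3 mm. Origin: centre of its underside, z up; the cap standing in it has its origin 3 mm above the tray's origin
- cradle: wooden cradle fixed on the counter: board 150 (x) x 72 (y) x 14 mm with two notched saddles, 16 mm thick, at x = -45 and +45 mm, 52 mm wide; notch 34 mm wide, its floor 40 mm and its cheeks 52 mm above the counter. Between the saddles (x = -37 to 37 mm) nothing stands above the board. Origin: centre of its underside, z up
- blank: rosewood handle blank, eight-sided, 190 mm long (x), about 140 g, loose and level in the cradle's notches, along the cradle's x. Origin: mid-length on its axis, 54 mm above the counter; z up. Shaft 30 mm wide (y), 28 high (z) from x = -60 to 65 mm, flat sides 14 mm high; flared butt 40 x 38 mm at x = 83 to 95; tenon 18 mm diameter at x = -95 to -60. Its bare middle is grasped from above, across y
- blank_under (a point): point on the underside of the blank's shaft at the middle of its length (blank z = -14 mm); axes as the blank's
- blank_butt (a point): centre of the end face of the flared butt (blank x = +95 mm)
- burnisher: bystander: edge burnisher, 26 mm thick wooden grip with a 10 mm steel rod, 207 mm long, lying on the counter; origin near its middle, on the counter
- level: bystander: brass spirit level 180 x 22 x 34 mm; origin under its centre
- wax_tin: bystander: round closed brass tin, 72 mm diameter, 28 mm high; origin under its centre
- sanding_block: bystander: cork block 105 x 60 x 34 mm; origin under its centre
- ball0_center (a point): bystander: centre of a loose yellow ball of 66 mm diameter on the counter; it rolls if touched
- ball1_center (a point): bystander: centre of a loose yellow ball of 66 mm diameter on the counter; it rolls if touched
- ball2_center (a point): bystander: centre of a loose yellow ball of 66 mm diameter on the counter; it rolls if touched
- ball3_center (a point): bystander: centre of a loose yellow ball of 66 mm diameter on the counter; it rolls if touched
Things that resemble listed ones, but are neither listed nor needed, are in the scene too. There is more than one size of the tray; the job needs the smallest. Several things have the shape of the cap; the one meant has the colours described above.

How it is judged:
On the way, in this order (a step that is already met when the one before it is completed fails the run):
1. the cap is gripped and lifted clear of the lens (z of cap in the frame of lens above 0.002 m and contact force between the fingers and cap above 0.3 N), for 0.1 s.
2. the cap stands open side down in the tray, let go (x of cap in the frame of tray between -0.056 and 0.056 m and y of cap in the frame of tray between -0.036 and 0.036 m and z of cap in the frame of tray below 0.008 m and angle between cap's own z axis and vertical below 0.12 rad and contact force between the fingers and cap below 0.1 N and linear speed of cap below 0.02 m/s), for 0.2 s.
3. the blank is gripped and lifted out of the cradle (z of blank in the frame of cradle above 0.085 m and contact force between the fingers and blank above 1 N), for 0.1 s.
At the end, for the whole second after the job is handed in: Cap let go on the tray floor, open side down. Blank held still by the fingers, clear of the camera: middle of its underside within 15 mm of the lens axis and 120 +-14 mm above the lens, right way up and level within 5.7 degrees, along the stand within 7.4 degrees, butt to the dimmer box (all of step 2 and horizontal distance between blank_under and lens below 0.015 m and z of blank_under in the frame of lens between 0.106 and 0.134 m and angle between blank's own z axis and vertical below 0.1 rad and angle between the x axis of blank and the x axis of camera, either way round below 0.13 rad and x of blank_butt in the frame of camera above 0.05 m and contact force between the fingers and blank above 1 N and contact force between blank and camera below 0.1 N and linear speed of blank below 0.02 m/s and angular speed of blank below 0.1 rad/s); the arm keeps its last pose, push and grip.
It fails at once if the cap is dropped (falls free at over 0.7 m/s) (linear speed of cap above 0.7 m/s and contact force between anything else and cap below 0.05 N).
It fails at once if the blank strikes the camera or its stand (contact force between blank and camera above 1 N).
It fails at once if another thing on the counter is displaced by more than 25 mm (a ball by more than 40 mm) (distance of any of burnisher, level, wax_tin, sanding_block from where it was at the start of the episode above 0.025 m or distance of any of ball0_center, ball1_center, ball2_center, ball3_center from where it was at the start of the episode above 0.04 m).
It also fails if it takes over 64 s, if anything falls off the work surface, if the arm or the gripper's body presses on something with over 40 N, if the wrist force passes 120 N, or if a joint passes its speed limit or range.

ROBOT

A 7-joint arm with a two-finger parallel gripper is mounted at the origin on the work surface. World frame = base frame: x ahead of the robot, y to its left, z up, the work surface at z = 0. Lengths are in m, angles in rad, forces in N, time in s.
With the tool pointing down it reaches from about 0.4 to 0.75 m from the base axis. Payload 19.5 kg.
Tool frame: the origin (TCP) lies between the finger pads; the fingertips stand 14 mm ahead of it and the grasp point (between the pads) lies 5 mm behind it; z points along the fingers, y is the direction in which the jaws open and shut (so a half turn about z gives the same grasp; the last joint's range is limited). The gripper opens to 85 mm and grips with 20 to 120 N. Pads are 22 mm wide; open, the fingers measure 114 mm over their backs; the gripper's body (76 mm by 85 mm) begins 54 mm behind the grasp point. The pads swing forward as they close: fully open they stand 13 mm farther back than shut.
Start: joints at [1.061, 0.707, -0.028, 1.485, 0.022, 0.951, -0.075], TCP at [0.259, -0.513, 0.245] pointing down, gripper open.
Joint ranges: [-2.71, 2.71], [-0.32, 2.16], [-1.57, 1.52], [0, 2.45], [-1.46, 4.6], [0, 2.02], [-2.83, 2.83]. Speed limits (rad/s): [1.89, 1.89, 2.57, 2.57, 3.01, 3.01, 3.01].

INTERFACE

Orientations are given as [roll, pitch, yaw] about the fixed x, y, z axes, in that order (R = Rz(yaw) Ry(pitch) Rx(roll)).
In Python, from station import bot gives the robot as it stands.
- The arm moves only by the shell command python3 -m creep 'ROWS'. ROWS is JSON, a list of rows, each an object of numbers: "hand": the finger opening in cm, from 0 to 8.54; "dx", "dy", "dz": the shift along the world's x, y, z in cm; "roll": the turn about the world's z in rad. In form: [{"hand": .., "dx": .., "dy": .., "dz": .., "roll": ..}, ...]. A call has 1 to 8 rows; each row is the pose to reach, as a shift and turn from the pose measured when the call began; what a row does not reach only later rows make up. A row lasts 1/8 s, in which the tool goes at most 62.5 mm and 10.7 degrees, less where a joint would pass 70% of its speed; a pose out of reach is approached as far as the arm can. A call with a gripper value outside its range is refused whole. The fingers move at their own pace and stop on an object; the grip force is fixed at half the most. Time passes only in rows, so rows that repeat a pose let the fingers close. It gives the time, the measured TCP pose, the force and the opening at its end, in the units of the state.
- bot.observe(): the state, without advancing time (a new reading comes with each control period).
- bot.capture(name): name is "side" or "top"; returns the picture (384x512x3 uint8, blue, green, red); there is no depth.
- bot.camera_info(name): a dict with "fx", "fy", "cx", "cy" (pixels), "R" (3x3) and "t" (3): a world point X has camera coordinates R X + t. Camera axes: x right, y down, z forward; pixel columns grow to the right and rows downward; lengths in m; the calibration is good to about 2 mm. A picture is of the moment at which its call begins. camera_info takes no time and is no camera call.
- bot.hand_in(): hands the job in, once; it reports no verdict.
The state is a dict: "time": time; "qpos": joint angles; "joint_velocities": joint speeds; "joint_torque": joint torques, N m; "tool_pos": TCP position; "ee_rot": TCP orientation; "contact_force": force on the tool from outside, world axes, zero at the start; "moment": the same for the moment, N m; "opening": finger opening in m.
Only numpy, scipy, OpenCV 4.12 (cv2) and the standard library are available. Lean on these libraries where they do the work, as an engineer would, in place of code of your own. Each camera call takes 0.05 s, during which the arm holds its last target.

## Working session

There is one attempt and no reset: what is moved stays moved. The work goes in short steps, Python scripts to look and compute and a shell command to move; the robot and the scene stay as the last step left them, time stands still between calls to the robot, and variables do not carry over. Pictures are saved under pics/ and viewed, and the job is handed in when it is done.

```bash
ls; mkdir -p pics; python3 - <<'E'
from station import bot
import cv2
s=bot.observe();print(s['time'],s['tool_pos'],s['ee_rot'],s['opening'])
for n in('side','top'):
    cv2.imwrite(f'pics/{n}0.png',bot.capture(n));c=bot.camera_info(n);print(n,c)
E
```

```text
pics
0.0 [ 0.25916374 -0.51300752  0.24482613] [-3.14051177e+00  2.98370319e-05  4.67797123e-01] 0.08530477174017036
side {'fx': 457.89569144431323, 'fy': 457.89569144431323, 'cx': 252.00799183492018, 'cy': 191.10369505603128, 'R': array([[-0.94955991, -0.31330909, -0.01316762],
       [-0.22347283,  0.70555263, -0.67249935],
       [ 0.2199906 , -0.63563582, -0.73998057]]), 't': array([0.47461273, 0.20427773, 1.41674135])}
top {'fx': 456.79968272872406, 'fy': 456.79968272872406, 'cx': 257.7680843498035, 'cy': 191.83509700105608, 'R': array([[ 0.06275318, -0.99801478, -0.00534251],
       [-0.97643071, -0.06028662, -0.20724044],
       [ 0.20650694,  0.01822159, -0.97827545]]), 't': array([-0.03353062,  0.50849984,  1.59557226])}
```

View pics/side0.png

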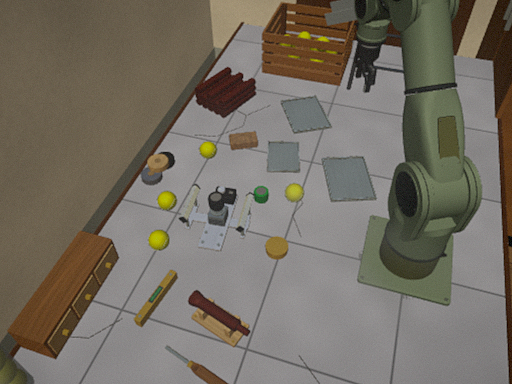

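View pics/top0.png

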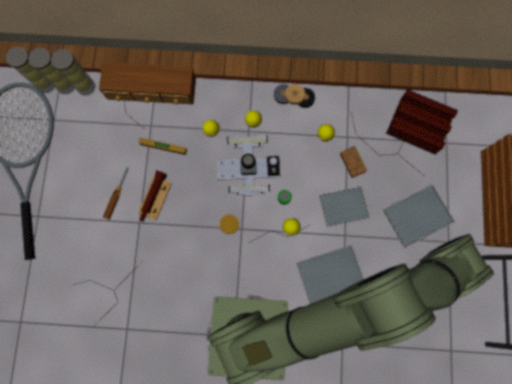

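The side view shows the capped camera at about (217,205), the cradle with the blank at (220,315) and three trays, the smallest near (284,156). In the top view these are at (248,165), (153,195) and (344,206). I'll enlarge crops of each.

```bash
python3 - <<'E'
import cv2
def crop(src,x,y,w,h,k,out):
    im=cv2.imread(src)[y:y+h,x:x+w];im=cv2.resize(im,None,fx=k,fy=k,interpolation=cv2.INTER_CUBIC)
    for i in range(0,w,10):
        cv2.putText(im,str(x+i),(i*k,9),0,.33,(0,0,255),1);cv2.line(im,(i*k,10),(i*k,14),(0,0,255),1)
    for i in range(0,h,10):
        cv2.putText(im,str(y+i),(0,i*k+4),0,.33,(0,0,255),1)
    cv2.imwrite(out,im)
crop('pics/top0.png',205,120,90,80,8,'pics/tcam.png')
crop('pics/top0.png',130,160,60,70,8,'pics/tcr.png')
crop('pics/top0.png',290,140,90,100,6,'pics/ttr.png')
crop('pics/side0.png',170,170,100,90,7,'pics/scam.png')
crop('pics/side0.png',180,280,80,70,8,'pics/scr.png')
E
```

```text
(no output)
```

View pics/tcam.png

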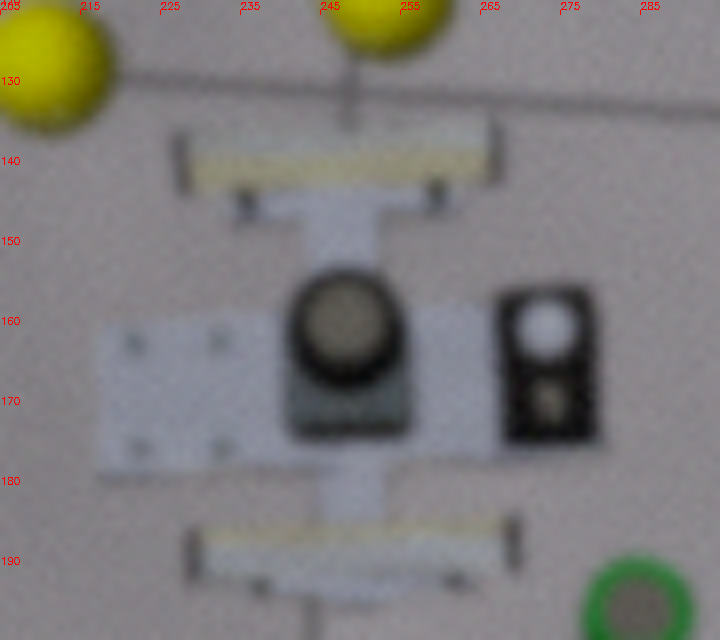

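View pics/tcr.png

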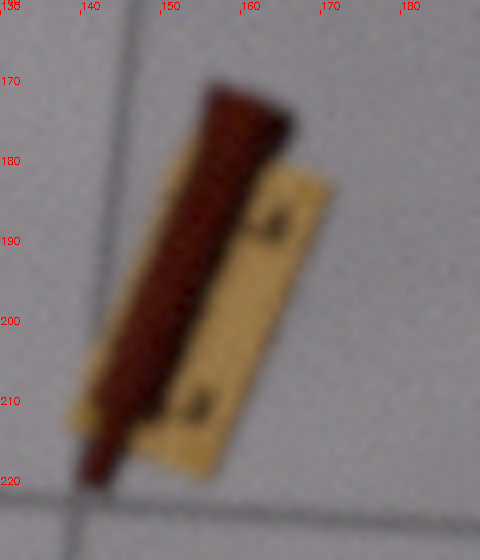

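View pics/ttr.png

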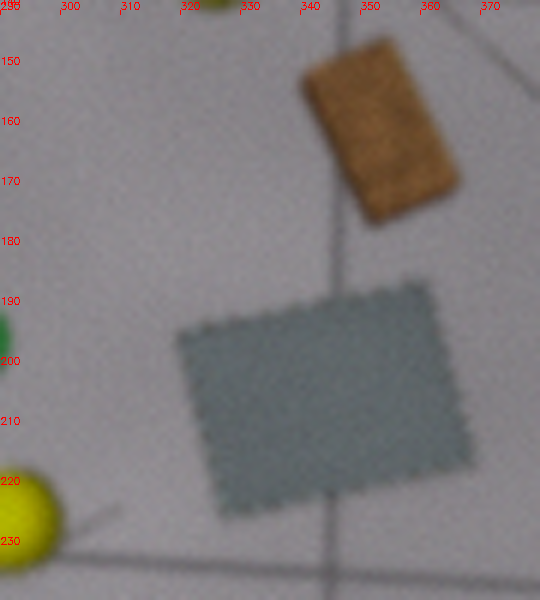

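View pics/scam.png

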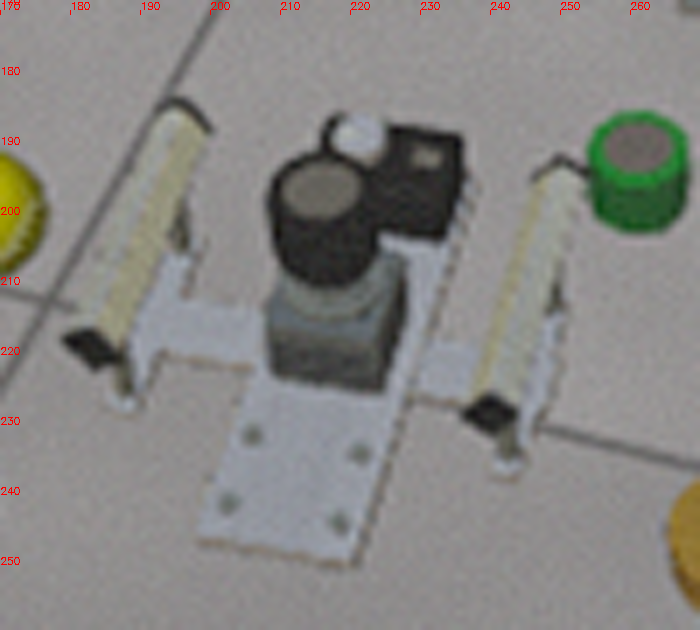

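View pics/scr.png

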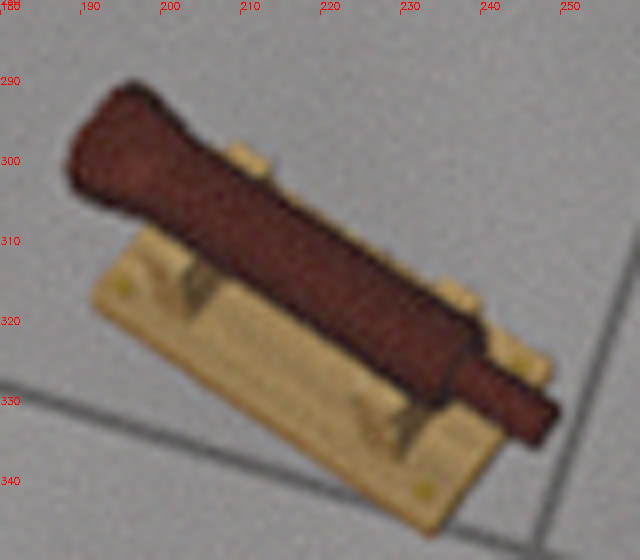

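The crops give these readings:
- **Cap:** the closed top is centred at about (247.9,159.8) in the top view and (215.3,197.0) in the side view.
- **Camera direction:** the dimmer box is on the right in the top view, so camera +x points roughly along world -y.
- **Blank:** the butt is at (161,172) and the tenon at (141,220) in the top view.

Next I'll fit a pose to each object.

```bash
cat > h.py <<'E'
import numpy as np, cv2
from scipy.optimize import least_squares
from station import bot
C={n:bot.camera_info(n) for n in('side','top')}
def proj(n,X):
    c=C[n];p=np.atleast_2d(X)@np.array(c['R']).T+c['t'];return np.c_[c['fx']*p[:,0]/p[:,2]+c['cx'],c['fy']*p[:,1]/p[:,2]+c['cy']]
def back(n,uv,z):
    c=C[n];R=np.array(c['R']);d=R.T@np.array([(uv[0]-c['cx'])/c['fx'],(uv[1]-c['cy'])/c['fy'],1]);o=-R.T@c['t'];return o+d*(z-o[2])/d[2]
def W(pose,L):
    x,y,a=pose;L=np.atleast_2d(L);return np.c_[x+np.cos(a)*L[:,0]-np.sin(a)*L[:,1],y+np.sin(a)*L[:,0]+np.cos(a)*L[:,1],L[:,2]]
def fit(obs,p0):
    f=lambda p:np.concatenate([(proj(n,W(p,l))[0]-uv) for n,l,uv in obs])
    r=least_squares(f,p0,loss='soft_l1');print('pose',r.x.round(4),'deg',np.degrees(r.x[2]).round(1));
    for o,e in zip(obs,r.fun.reshape(-1,2)):print('  ',o[0],o[1],e.round(1))
    return r.x
def src(x0,y0,k,pts):return [((a+.5)/k-.5+x0,(b+.5)/k-.5+y0) for a,b in pts]
E
python3 - <<'E'
from h import *
t=src(205,120,8,[(347,325),(182,163),(495,150),(192,552),(514,542),(100,478),(500,290),(592,287),(600,440),(508,445)])
s=src(170,170,7,[(320,192),(198,540),(355,566)])
print('cap',back('top',t[0],.12),back('side',s[0],.12))
L=[(0,0,.12),(-.07,.092,.08),(.07,.092,.08),(-.07,-.092,.08),(.07,-.092,.08),(-.1175,-.038,.01)]
obs=[('top',l,u) for l,u in zip(L,t)]+[('side',(0,0,.12),s[0]),('side',(-.1175,.038,.01),s[1]),('side',(-.1175,-.038,.01),s[2])]
fit(obs,[.6,0,-1.5])
t=src(130,160,8,[(253,103),(93,486),(330,180),(205,480),(75,420)])
s=src(180,280,8,[(100,135),(548,427),(95,300),(435,530),(550,355)])
cx=[(.075,-.036,.014),(-.075,-.036,.014),(-.075,.036,.014)]
b=[(.095,0,.054),(-.095,0,.054)]
print('blank');fit([('top',l,u) for l,u in zip(b,t)]+[('side',l,u) for l,u in zip(b,s)],[.5,.25,-.4])
print('cradle');fit([('top',l,u) for l,u in zip(cx,t[2:])]+[('side',l,u) for l,u in zip([cx[0],(.075,.036,.014),cx[1],cx[2]][0:1]+[cx[1],cx[2]],s[2:])],[.5,.25,-.4])
t=src(290,140,6,[(180,335),(428,280),(470,468),(222,517)])
q=[back('top',u,.01) for u in t];print('tray',np.mean(q,0),[np.linalg.norm(q[i]-q[i-1]).round(3) for i in range(4)],q)
E
```

```text
cap [0.60674976 0.03850301 0.12      ] [0.60517785 0.04270088 0.12      ]
pose [ 0.6056  0.041  -1.4589] deg -83.6
   top (0, 0, 0.12) [-0.7  0.3]
   top (-0.07, 0.092, 0.08) [-0.1  0.1]
   top (0.07, 0.092, 0.08) [-0.8 -0.1]
   top (-0.07, -0.092, 0.08) [0.4 0.9]
   top (0.07, -0.092, 0.08) [-0.5  0.2]
   top (-0.1175, -0.038, 0.01) [-0.   0.6]
   side (0, 0, 0.12) [ 0.1 -0.4]
   side (-0.1175, 0.038, 0.01) [-1.2 -1.4]
   side (-0.1175, -0.038, 0.01) [-0.3 -1.2]
blank
pose [ 0.4678  0.3806 -0.2845] deg -16.3
   top (0.095, 0, 0.054) [-0.   0.2]
   top (-0.095, 0, 0.054) [-0.3  1. ]
   side (0.095, 0, 0.054) [-0.3 -0.2]
   side (-0.095, 0, 0.054) [-0.4 -0.3]
cradle
pose [0.4637 0.4104 0.2299] deg 13.2
   top (0.075, -0.036, 0.014) [-18.   -3.7]
   top (-0.075, -0.036, 0.014) [ 2.5 -1.9]
   top (-0.075, 0.036, 0.014) [-0.8  8.9]
   side (0.075, -0.036, 0.014) [ 1.  -0.4]
   side (-0.075, -0.036, 0.014) [ 12.1 -25.1]
   side (-0.075, 0.036, 0.014) [-4.9 21.9]
tray [ 0.48456206 -0.32007806  0.01      ] [np.float64(0.115), np.float64(0.158), np.float64(0.119), np.float64(0.155)] [array([ 0.51929069, -0.22999088,  0.01      ]), array([ 0.5634495 , -0.38176937,  0.01      ]), array([ 0.4474684, -0.4091833,  0.01     ]), array([ 0.40803964, -0.25936867,  0.01      ])]
```

```bash
python3 -m creep '[{"dx":4,"dy":4.5,"dz":0},{"dx":7.5,"dy":9.5},{"dx":11,"dy":15},{"dx":14.5,"dy":20},{"dx":17.8,"dy":25.2},{"dx":21,"dy":30.4},{"dx":24.3,"dy":35.6},{"dx":26,"dy":38}]'
python3 - <<'E'
from h import *
t=src(130,160,8,[(330,180),(205,480),(75,420)]);s=src(180,280,8,[(95,300),(435,530),(550,355)])
T=[(.075,-.036,.014),(-.075,-.036,.014),(-.075,.036,.014)];S=[(.075,.036,.014),(-.075,.036,.014),(-.075,-.036,.014)]
fit([('top',l,u) for l,u in zip(T,t)]+[('side',l,u) for l,u in zip(S,s)],[.5,.35,-.3])
E
```

```text
pose [ 0.471   0.3799 -0.2687] deg -15.4
   top (0.075, -0.036, 0.014) [-0.4  0.3]
   top (-0.075, -0.036, 0.014) [0.3 0.6]
   top (-0.075, 0.036, 0.014) [-1.7  1.8]
   side (0.075, 0.036, 0.014) [-1.9 -0.6]
   side (-0.075, 0.036, 0.014) [-0.5 -0.8]
   side (-0.075, -0.036, 0.014) [ 0.2 -0. ]schema error: expected keys hand, dx, dy, dz, roll
```

```bash
python3 -m creep '[{"hand":8.5,"dx":3,"dy":4.5,"dz":0,"roll":0},{"hand":8.5,"dx":6,"dy":9.5,"dz":0,"roll":0},{"hand":8.5,"dx":9.3,"dy":14.8,"dz":0,"roll":0},{"hand":8.5,"dx":12.6,"dy":20,"dz":0,"roll":0},{"hand":8.5,"dx":16,"dy":25.2,"dz":0,"roll":0},{"hand":8.5,"dx":19.3,"dy":30.4,"dz":0,"roll":0},{"hand":8.5,"dx":22.5,"dy":35.6,"dz":0,"roll":0},{"hand":8.5,"dx":25,"dy":40,"dz":0,"roll":0}]'
```

```text
time: 1.1
tool_pos: [0.5101, -0.1107, 0.2447]
ee_rot: [-3.14, 0.0, 0.469]
contact_force: [0.2, -1.0, 0.5]
opening: 0.0847
```

```bash
python3 -m creep '[{"hand":8.5,"dx":3,"dy":5,"dz":0,"roll":0},{"hand":8.5,"dx":6,"dy":10,"dz":0,"roll":0},{"hand":8.5,"dx":8.5,"dy":13.5,"dz":0,"roll":0},{"hand":8.5,"dx":9.6,"dy":15.1,"dz":-2,"roll":0},{"hand":8.5,"dx":9.6,"dy":15.1,"dz":-4,"roll":0},{"hand":8.5,"dx":9.6,"dy":15.1,"dz":-6,"roll":0}]'
python3 - <<'E'
from h import *
s=bot.observe();T=s['tool_pos'];print(T)
from scipy.spatial.transform import Rotation as Ro
R=Ro.from_euler('xyz',s['ee_rot']).as_matrix()
for n,x,y in(('side',160,100),('top',190,100)):
    im=bot.capture(n);cv2.imwrite(f'pics/{n}1.png',im)
    c=cv2.resize(im[y:y+120,x:x+120],None,fx=6,fy=6,interpolation=cv2.INTER_CUBIC)
    tips=[T+R@[0,d,z] for d in(-.0425,.0425) for z in (0,0.003)]
    P=list(proj(n,np.array(tips)))+list(proj(n,[[.606,.041,.12]]))
    for p in P: cv2.circle(c,tuple(int(round(v)) for v in ((p-[x,y]+.5)*6-.5)),3,(0,0,255),1)
    cv2.imwrite(f'pics/{n}1c.png',c)
E
```

```text
time: 1.85
tool_pos: [0.6059, 0.0405, 0.1837]
ee_rot: [-3.14, 0.001, 0.469]
contact_force: [-0.5, -0.0, -0.3]
opening: 0.0854
[0.60591334 0.04049929 0.18368925]
```

View pics/side1c.png

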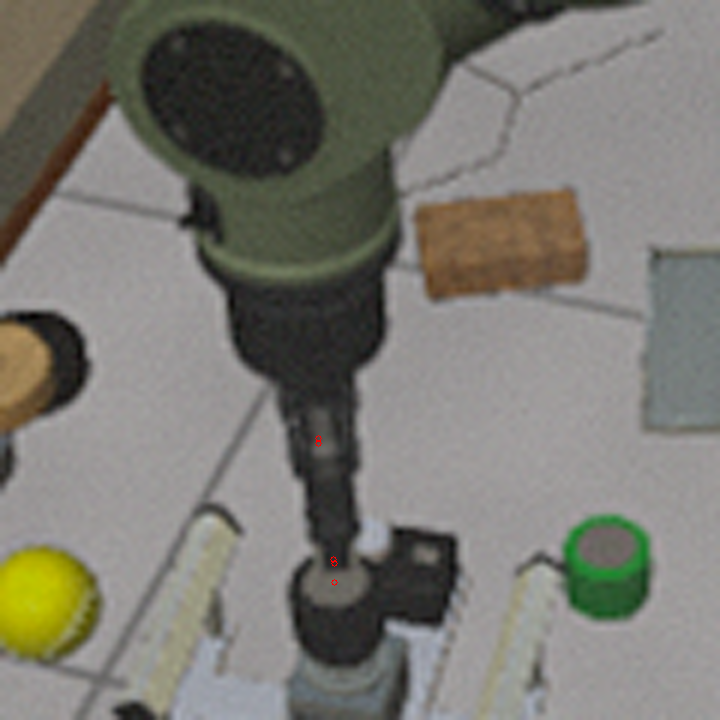

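View pics/top1c.png

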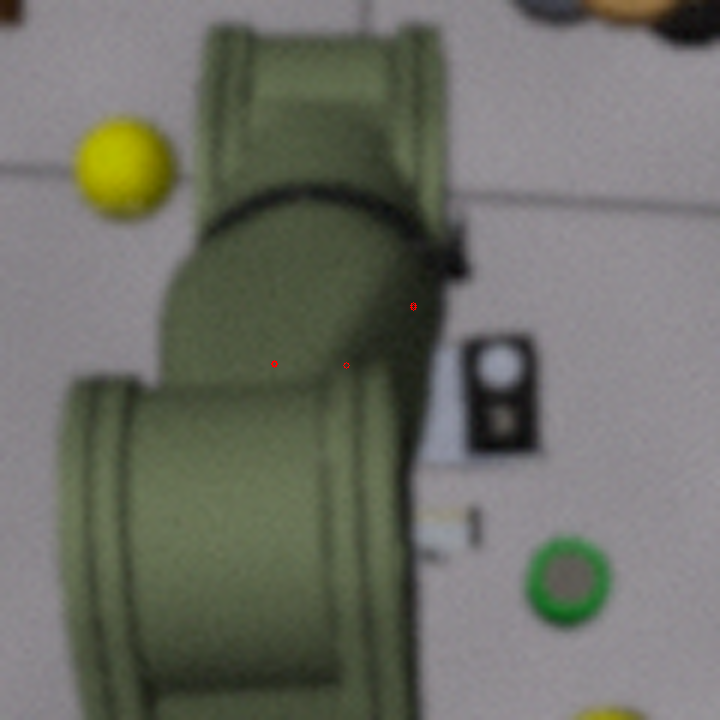

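The side view shows the fingers above the cap, with the projected TCP marks on the fingers at about (333,560) in the crop, so the calibration agrees. The top view is blocked by the arm. I'll descend.

```bash
python3 -m creep '[{"hand":8.5,"dx":0,"dy":0.05,"dz":-3,"roll":0},{"hand":8.5,"dx":0,"dy":0.05,"dz":-5.5,"roll":0},{"hand":8.5,"dx":0,"dy":0.05,"dz":-7.2,"roll":0},{"hand":8.5,"dx":0,"dy":0.05,"dz":-8,"roll":0},{"hand":6.5,"dx":0,"dy":0.05,"dz":-8,"roll":0},{"hand":5.6,"dx":0,"dy":0.05,"dz":-8,"roll":0},{"hand":5.3,"dx":0,"dy":0.05,"dz":-8,"roll":0},{"hand":5.2,"dx":0,"dy":0.05,"dz":-8,"roll":0}]'
```

```text
time: 2.95
tool_pos: [0.6053, 0.0408, 0.1031]
ee_rot: [-3.139, 0.003, 0.469]
contact_force: [0.4, -0.4, 0.4]
opening: 0.0525
```

```bash
python3 - <<'E'
from h import *
im=bot.capture('side');cv2.imwrite('pics/s2.png',cv2.resize(im[150:250,170:270],None,fx=7,fy=7,interpolation=cv2.INTER_CUBIC))
s=bot.observe();print(s['contact_force'],s['moment'],s['opening'])
E
```

```text
[ 0.86486697 -0.07482083  0.36801134] [-0.0550309  -0.04763604  0.01454097] 0.051974869234388724
```

View pics/s2.png

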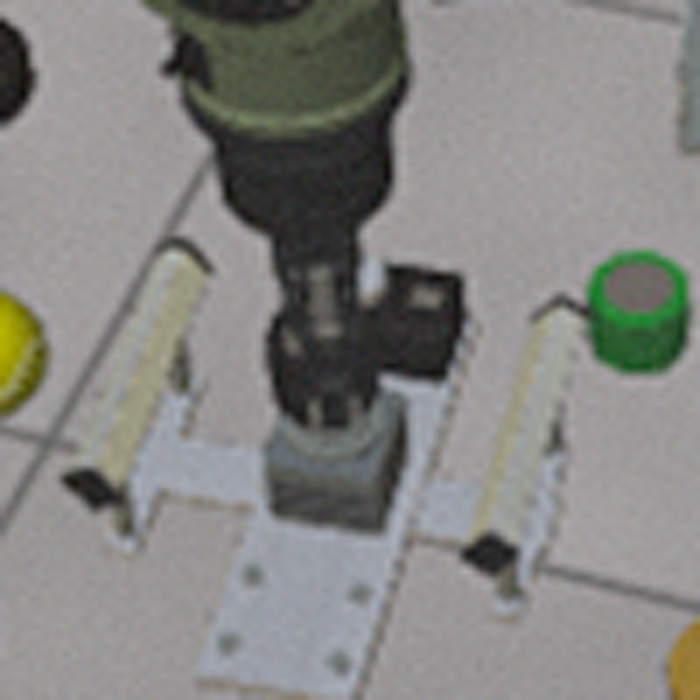

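The fingers straddle the cap in line with it and there is no side force. The tips are near its lower rim at about (320,415) in the crop. I'll raise 5 mm and grip.

```bash
python3 -m creep '[{"hand":5.3,"dx":0,"dy":0,"dz":0.5,"roll":0},{"hand":4.5,"dx":0,"dy":0,"dz":0.6,"roll":0},{"hand":4.2,"dx":0,"dy":0,"dz":0.6,"roll":0},{"hand":4.2,"dx":0,"dy":0,"dz":0.6,"roll":0}]'
```

```text
time: 3.5
tool_pos: [0.6054, 0.0408, 0.1094]
ee_rot: [-3.139, 0.003, 0.469]
contact_force: [-1.3, -0.4, 7.5]
opening: 0.0477
```

```bash
python3 -m creep '[{"hand":4.2,"dx":0,"dy":0,"dz":0.5,"roll":0},{"hand":4.2,"dx":0,"dy":0,"dz":1.5,"roll":0},{"hand":4.2,"dx":0,"dy":0,"dz":3,"roll":0},{"hand":4.2,"dx":0,"dy":0,"dz":4.5,"roll":0},{"hand":4.2,"dx":0,"dy":0,"dz":6,"roll":0},{"hand":4.2,"dx":0,"dy":0,"dz":7,"roll":0},{"hand":4.2,"dx":0,"dy":0,"dz":7,"roll":0}]'
python3 - <<'E'
from h import *
im=bot.capture('side');cv2.imwrite('pics/s3.png',cv2.resize(im[130:230,170:270],None,fx=7,fy=7,interpolation=cv2.INTER_CUBIC))
E
```

```text
time: 4.38
tool_pos: [0.6057, 0.0409, 0.1801]
ee_rot: [-3.14, 0.001, 0.469]
contact_force: [-0.2, 0.2, -0.8]
opening: 0.0478
```

View pics/s3.png

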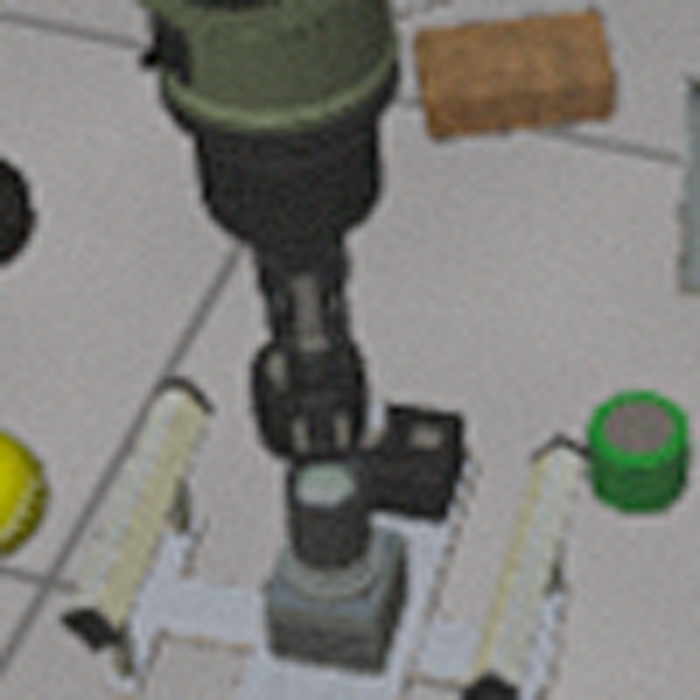

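The cap is held upright, with its lower rim near (310,455) and the bare lens visible at (327,483) in the crop. I'll carry it to the tray at (0.485,-0.320).

```bash
python3 -m creep '[{"hand":4.2,"dx":-0.8,"dy":-2.4,"dz":0,"roll":0},{"hand":4.2,"dx":-2.4,"dy":-7.2,"dz":0,"roll":0},{"hand":4.2,"dx":-4.2,"dy":-12.5,"dz":0,"roll":0},{"hand":4.2,"dx":-6,"dy":-18,"dz":0,"roll":0},{"hand":4.2,"dx":-7.8,"dy":-23.3,"dz":0,"roll":0},{"hand":4.2,"dx":-9.6,"dy":-28.6,"dz":-0.5,"roll":0},{"hand":4.2,"dx":-11.2,"dy":-33.5,"dz":-2,"roll":0},{"hand":4.2,"dx":-12.1,"dy":-36.1,"dz":-4,"roll":0}]'
python3 -m creep '[{"hand":4.2,"dx":0,"dy":0,"dz":-2,"roll":0},{"hand":4.2,"dx":0,"dy":0,"dz":-4,"roll":0},{"hand":4.2,"dx":0,"dy":0,"dz":-6,"roll":0},{"hand":4.2,"dx":0,"dy":0,"dz":-7,"roll":0},{"hand":4.2,"dx":0,"dy":0,"dz":-7,"roll":0}]'
python3 - <<'E'
from h import *
im=bot.capture('side');cv2.imwrite('pics/s4.png',cv2.resize(im[80:200,230:350],None,fx=6,fy=6,interpolation=cv2.INTER_CUBIC))
E
```

```text
time: 5.42
tool_pos: [0.4829, -0.3229, 0.1387]
ee_rot: [-3.14, 0.003, 0.466]
contact_force: [0.9, 0.7, -0.5]
opening: 0.0475
time: 6.05
tool_pos: [0.4827, -0.3227, 0.0682]
ee_rot: [-3.139, 0.004, 0.466]
contact_force: [0.7, 0.7, 0.3]
opening: 0.0474
```

View pics/s4.png

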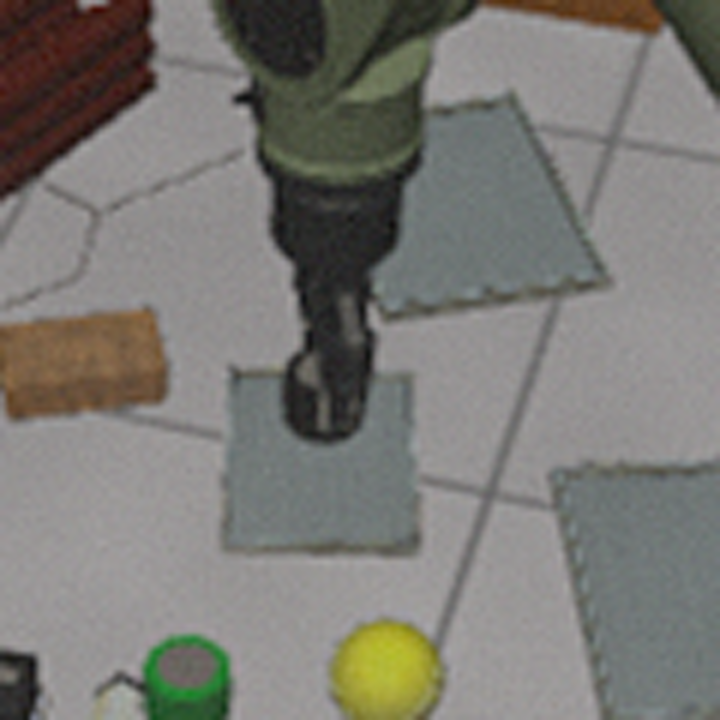

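The cap is over the smallest tray, whose outline runs roughly (225,370) to (415,550) in the crop. I'll lower it slowly.

```bash
python3 -m creep '[{"hand":4.2,"dx":0.1,"dy":0.2,"dz":-1.5,"roll":0},{"hand":4.2,"dx":0.1,"dy":0.2,"dz":-2.7,"roll":0},{"hand":4.2,"dx":0.1,"dy":0.2,"dz":-3.2,"roll":0},{"hand":4.2,"dx":0.1,"dy":0.2,"dz":-3.5,"roll":0},{"hand":4.2,"dx":0.1,"dy":0.2,"dz":-3.6,"roll":0}]'
python3 -m creep '[{"hand":4.2,"dx":0,"dy":0,"dz":-0.1,"roll":0},{"hand":4.2,"dx":0,"dy":0,"dz":-0.2,"roll":0}]'
```

```text
time: 6.72
tool_pos: [0.484, -0.3209, 0.0328]
ee_rot: [-3.14, 0.003, 0.466]
contact_force: [0.6, 0.3, 0.1]
opening: 0.0477
time: 6.98
tool_pos: [0.4841, -0.321, 0.031]
ee_rot: [-3.14, 0.003, 0.466]
contact_force: [-0.8, 0.5, -0.3]
opening: 0.0475
```

```bash
python3 -m creep '[{"hand":4.2,"dx":0,"dy":0,"dz":-0.1,"roll":0},{"hand":4.2,"dx":0,"dy":0,"dz":-0.15,"roll":0}]'
```

```text
time: 7.22
tool_pos: [0.4841, -0.321, 0.0303]
ee_rot: [-3.14, 0.003, 0.466]
contact_force: [-6.1, 5.0, 25.7]
opening: 0.0474
```

Contact, as predicted at TCP z = 30 mm. I'll release.

```bash
python3 -m creep '[{"hand":4.6,"dx":0,"dy":0,"dz":0.1,"roll":0},{"hand":5.2,"dx":0,"dy":0,"dz":0.1,"roll":0},{"hand":6,"dx":0,"dy":0,"dz":0.1,"roll":0},{"hand":6.6,"dx":0,"dy":0,"dz":0.1,"roll":0},{"hand":6.6,"dx":0,"dy":0,"dz":0.1,"roll":0}]'
python3 -m creep '[{"hand":6.6,"dx":0,"dy":0,"dz":1,"roll":0},{"hand":6.6,"dx":0,"dy":0,"dz":3,"roll":0},{"hand":6.6,"dx":0,"dy":0,"dz":6,"roll":0},{"hand":6.6,"dx":0,"dy":0,"dz":10,"roll":0},{"hand":6.6,"dx":0,"dy":2,"dz":15,"roll":0.1},{"hand":6.6,"dx":0,"dy":6,"dz":19,"roll":0.28},{"hand":6.6,"dx":0,"dy":10,"dz":20,"roll":0.46},{"hand":6.6,"dx":0,"dy":13,"dz":20,"roll":0.6}]'
python3 - <<'E'
from h import *
im=bot.capture('side');cv2.imwrite('pics/s5.png',cv2.resize(im[80:200,230:350],None,fx=6,fy=6,interpolation=cv2.INTER_CUBIC))
E
```

```text
time: 7.85
tool_pos: [0.4841, -0.321, 0.0313]
ee_rot: [-3.14, 0.003, 0.466]
contact_force: [0.8, 1.3, 0.1]
opening: 0.0659
time: 8.85
tool_pos: [0.4843, -0.1895, 0.233]
ee_rot: [3.141, 0.002, 1.072]
contact_force: [0.2, -0.5, -0.4]
opening: 0.0661
```

View pics/s5.png

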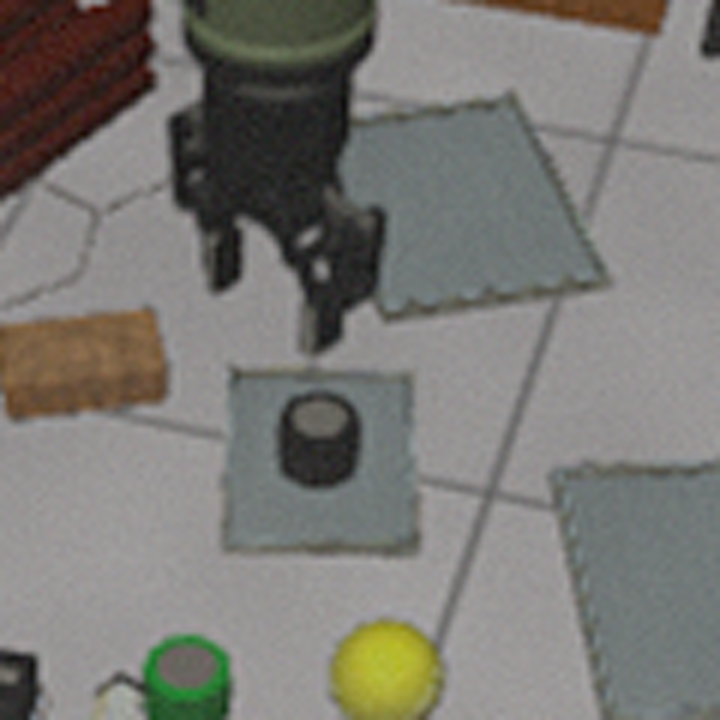

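The cap stands upright in the middle of the tray at (320,440) in the crop. Now I'll move to the blank, turning to yaw 2.86 on the way.

```bash
python3 -m creep '[{"hand":7,"dx":-0.2,"dy":4,"dz":0,"roll":0.17},{"hand":7,"dx":-0.3,"dy":9,"dz":0,"roll":0.34},{"hand":7,"dx":-0.5,"dy":14.5,"dz":0,"roll":0.52},{"hand":7,"dx":-0.6,"dy":20,"dz":0,"roll":0.7},{"hand":7,"dx":-0.8,"dy":25.5,"dz":0,"roll":0.88},{"hand":7,"dx":-1,"dy":31,"dz":0,"roll":1.06},{"hand":7,"dx":-1.2,"dy":36.5,"dz":0,"roll":1.24},{"hand":7,"dx":-1.3,"dy":41.5,"dz":0,"roll":1.4}]'
```

```text
time: 9.9
tool_pos: [0.4713, 0.2307, 0.2332]
ee_rot: [-3.141, 0.002, 2.488]
contact_force: [0.6, -0.2, -0.0]
opening: 0.0699
```

```bash
python3 -m creep '[{"hand":7,"dx":-0.1,"dy":4,"dz":0,"roll":0.13},{"hand":7,"dx":-0.2,"dy":9,"dz":0,"roll":0.27},{"hand":7,"dx":-0.25,"dy":13.5,"dz":0,"roll":0.374},{"hand":7,"dx":-0.25,"dy":15,"dz":-2,"roll":0.374},{"hand":7,"dx":-0.25,"dy":15,"dz":-6,"roll":0.374},{"hand":7,"dx":-0.25,"dy":15,"dz":-8,"roll":0.374},{"hand":7,"dx":-0.25,"dy":15,"dz":-8,"roll":0.374}]'
python3 - <<'E'
from h import *
im=bot.capture('side');cv2.imwrite('pics/s6.png',cv2.resize(im[250:350,160:280],None,fx=6,fy=6,interpolation=cv2.INTER_CUBIC))
im=bot.capture('top');cv2.imwrite('pics/t6.png',cv2.resize(im[120:200,205:295],None,fx=8,fy=8,interpolation=cv2.INTER_CUBIC))
im=bot.capture('side');cv2.imwrite('pics/s6b.png',cv2.resize(im[170:270,170:270],None,fx=7,fy=7,interpolation=cv2.INTER_CUBIC))
E
```

```text
time: 10.78
tool_pos: [0.4687, 0.3795, 0.1522]
ee_rot: [-3.139, 0.001, 2.86]
contact_force: [0.1, 0.6, 0.6]
opening: 0.0703
```

View pics/s6.png

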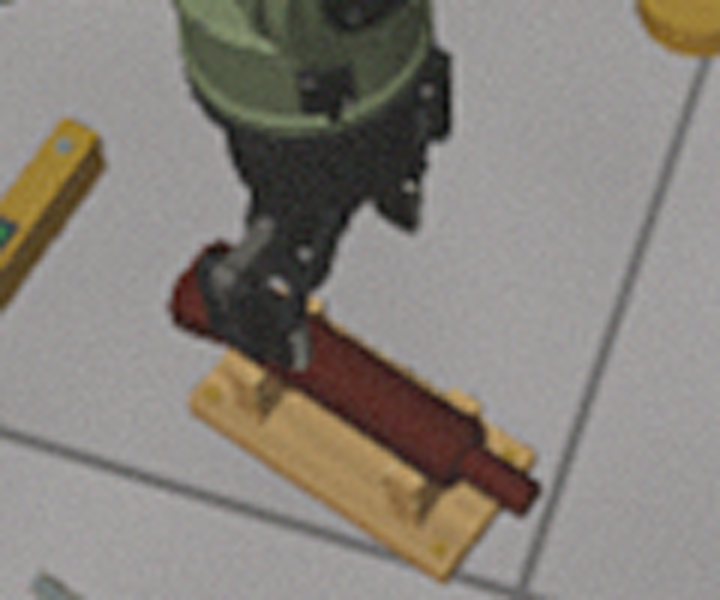

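View pics/t6.png

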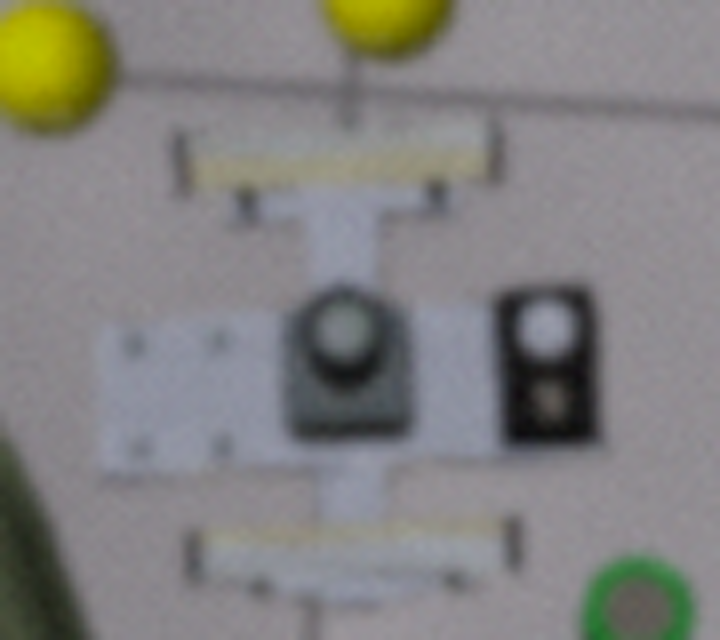

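View pics/s6b.png

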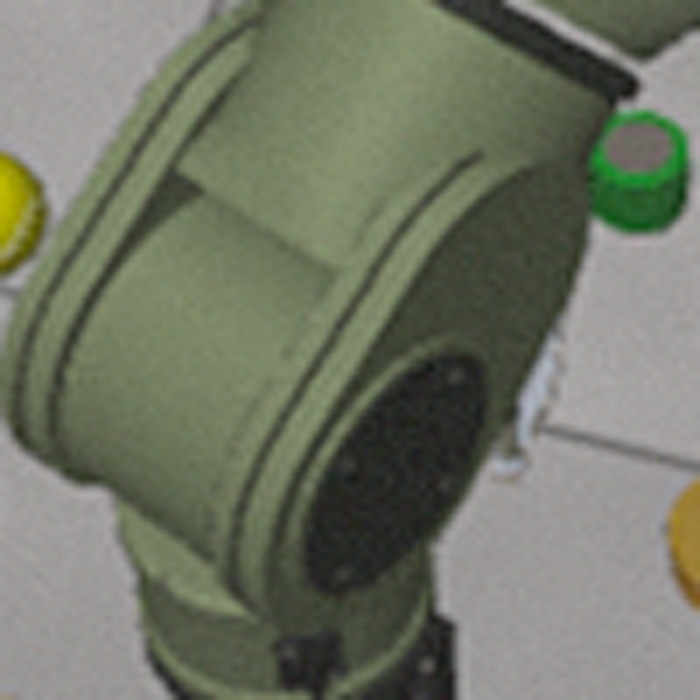

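The side view shows the open jaws straddling the blank's bare middle, near (290,340) in the crop. The top view puts the lens at (346,330) in its crop, which matches the earlier fit. I'll descend and grip.

```bash
python3 -m creep '[{"hand":7,"dx":0,"dy":0.05,"dz":-3,"roll":0},{"hand":7,"dx":0,"dy":0.05,"dz":-6,"roll":0},{"hand":7,"dx":0,"dy":0.05,"dz":-8.5,"roll":0},{"hand":7,"dx":0,"dy":0.05,"dz":-10,"roll":0},{"hand":5,"dx":0,"dy":0.05,"dz":-10.2,"roll":0},{"hand":3.8,"dx":0,"dy":0.05,"dz":-10.2,"roll":0},{"hand":3.4,"dx":0,"dy":0.05,"dz":-10.2,"roll":0},{"hand":3.4,"dx":0,"dy":0.05,"dz":-10.2,"roll":0}]'
python3 - <<'E'
from h import *
im=bot.capture('side');cv2.imwrite('pics/s7.png',cv2.resize(im[250:350,160:280],None,fx=6,fy=6,interpolation=cv2.INTER_CUBIC))
E
```

```text
time: 11.92
tool_pos: [0.4694, 0.3813, 0.0528]
ee_rot: [3.14, 0.003, 2.861]
contact_force: [0.0, -0.5, -0.1]
opening: 0.0339
```

View pics/s7.png

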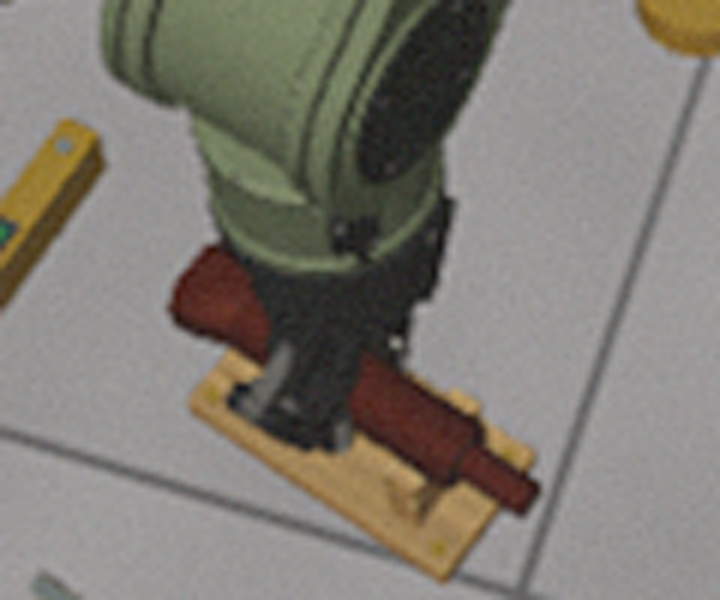

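```bash
python3 - <<'E'
from h import *
im=cv2.imread('pics/s7.png')
def d(pts,col):
    for p in proj('side',pts): cv2.circle(im,tuple(int(round(v)) for v in ((p-[160,250]+.5)*6-.5)),4,col,-1)
bl=(.468,.3806,-.2845)
d(W(bl,[(.095,0,.054),(0,0,.054),(-.095,0,.054)]),(0,255,255))
t=(.4694,.3813,2.861-np.pi)
d(W(t,[(.011,.017,.04),(-.011,.017,.04)]),(0,255,0))
cr=(.471,.3799,-.2687)
d(W(cr,[(.075,.036,.014),(-.075,.036,.014),(-.075,-.036,.014),(.037,.017,.052),(-.037,.017,.052),(.037,-.026,.052),(-.053,-.026,.052)]),(255,0,255))
cv2.imwrite('pics/s7o.png',im)
E
```

```text
(no output)
```

View pics/s7o.png

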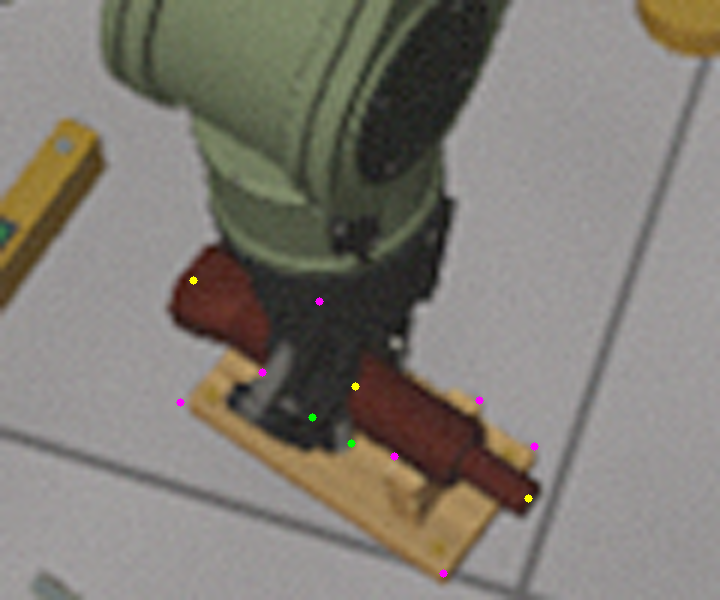

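The overlay has the pads at about (312–351,430), squarely on the blank's middle. I'll grip and lift.

```bash
python3 -m creep '[{"hand":2,"dx":0,"dy":0,"dz":0,"roll":0},{"hand":2,"dx":0,"dy":0,"dz":0,"roll":0},{"hand":2,"dx":0,"dy":0,"dz":0,"roll":0},{"hand":2,"dx":0,"dy":0,"dz":0,"roll":0}]'
python3 -m creep '[{"hand":2,"dx":0,"dy":0,"dz":0.5,"roll":0},{"hand":2,"dx":0,"dy":0,"dz":1.5,"roll":0},{"hand":2,"dx":0,"dy":0,"dz":3.5,"roll":0},{"hand":2,"dx":0,"dy":0,"dz":6,"roll":0},{"hand":2,"dx":0,"dy":0,"dz":9,"roll":0},{"hand":2,"dx":0,"dy":0,"dz":13,"roll":0},{"hand":2,"dx":0,"dy":0,"dz":18,"roll":0},{"hand":2,"dx":0,"dy":0,"dz":21,"roll":0}]'
```

```text
time: 12.48
tool_pos: [0.4694, 0.3813, 0.0529]
ee_rot: [3.14, 0.003, 2.861]
contact_force: [-1.6, -1.5, 5.6]
opening: 0.0287
time: 13.48
tool_pos: [0.4692, 0.3815, 0.2666]
ee_rot: [3.138, 0.004, 2.861]
contact_force: [0.6, 0.2, -2.9]
opening: 0.029
```

```bash
python3 -m creep '[{"hand":2,"dx":0.8,"dy":-2,"dz":0,"roll":-0.07},{"hand":2,"dx":2.4,"dy":-6,"dz":0,"roll":-0.21},{"hand":2,"dx":4.2,"dy":-10.5,"dz":0,"roll":-0.36},{"hand":2,"dx":6,"dy":-15,"dz":0,"roll":-0.52},{"hand":2,"dx":7.8,"dy":-19.5,"dz":0,"roll":-0.67},{"hand":2,"dx":9.6,"dy":-24,"dz":0,"roll":-0.83},{"hand":2,"dx":11.4,"dy":-28.5,"dz":0,"roll":-0.98},{"hand":2,"dx":12.8,"dy":-32,"dz":0,"roll":-1.1}]'
python3 -m creep '[{"hand":2,"dx":0.6,"dy":-1.5,"dz":-0.5,"roll":-0.05},{"hand":2,"dx":0.9,"dy":-2.1,"dz":-1.5,"roll":-0.08},{"hand":2,"dx":0.9,"dy":-2.1,"dz":-1.8,"roll":-0.08},{"hand":2,"dx":0.9,"dy":-2.1,"dz":-1.8,"roll":-0.08}]'
python3 - <<'E'
from h import *
for n,x,y in(('side',160,110),('top',190,100)):
    im=bot.capture(n);cv2.imwrite(f'pics/{n}8.png',im)
    c=cv2.resize(im[y:y+120,x:x+120],None,fx=6,fy=6,interpolation=cv2.INTER_CUBIC)
    B=(.606,.041,-1.459)
    P=np.r_[proj(n,W(B,[(.095,0,.249),(0,0,.249),(-.095,0,.249)])),proj(n,[[.606,.041,.115]])]
    for p in P: cv2.circle(c,tuple(int(round(v)) for v in ((p-[x,y]+.5)*6-.5)),3,(0,0,255),-1)
    cv2.imwrite(f'pics/{n}8c.png',c)
E
```

```text
time: 14.48
tool_pos: [0.5973, 0.0585, 0.2668]
ee_rot: [3.138, 0.004, 1.754]
contact_force: [0.2, 0.1, -1.8]
opening: 0.0293
time: 14.98
tool_pos: [0.6059, 0.0387, 0.2486]
ee_rot: [3.139, 0.004, 1.676]
contact_force: [0.5, -0.3, -1.8]
opening: 0.0288
```

View pics/side8c.png

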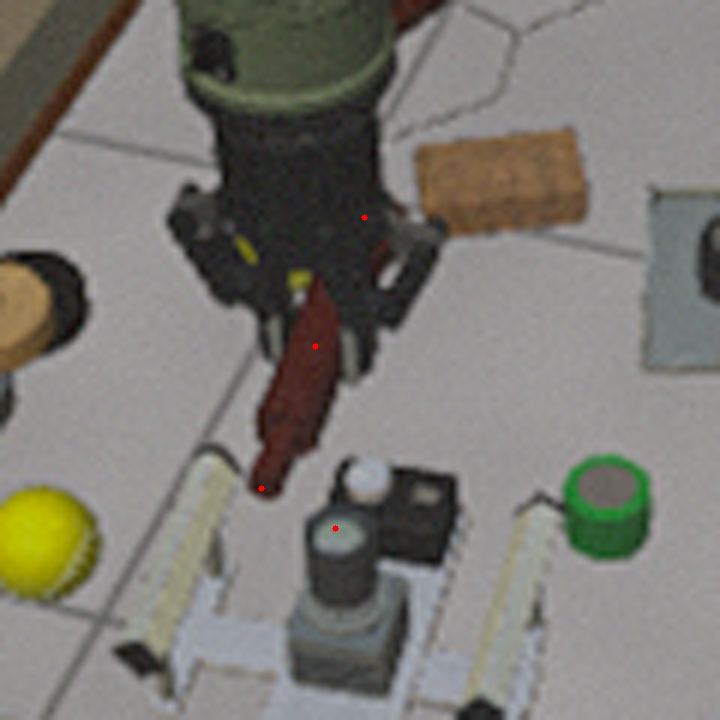

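View pics/top8c.png

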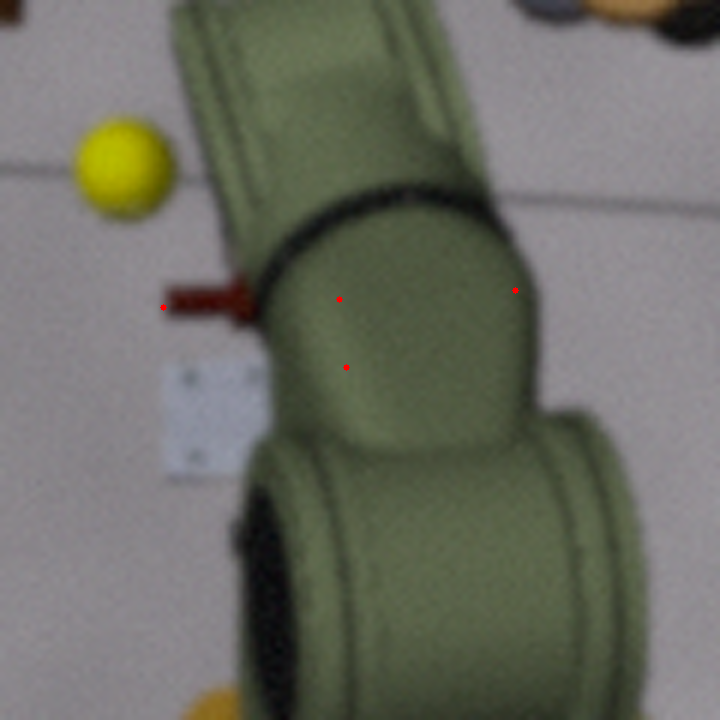

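The side view shows the tenon end at about (266,492) and the lens rim at (338,537). In the top view the tenon end is at (168,302), and the arm hides the rest. I'll triangulate the tenon and the lens to check centring.

```bash
python3 - <<'E'
from h import *
def tri(u,v):
    f=lambda X:np.r_[proj('top',X)[0]-u,proj('side',X)[0]-v]
    r=least_squares(f,[.6,.05,.2]);print(r.x.round(4),r.fun.round(2));return r.x
te=tri(src(190,100,6,[(168,302)])[0],src(160,110,6,[(266,492)])[0])
le=tri(src(205,120,8,[(346,331)])[0],src(160,110,6,[(338,537)])[0])
print(te[:2]-le[:2],'expected',-.095*np.array([np.cos(-1.459),np.sin(-1.459)]), 'height of axis over lens',te[2]-le[2])
for n,x,y in(('side',215,150),('side',195,185)):
    im=cv2.imread(f'pics/{n}8.png') if 0 else cv2.imread('pics/side8.png')
    x,y=(195,155);c=cv2.resize(im[y:y+65,x:x+75],None,fx=10,fy=10,interpolation=cv2.INTER_CUBIC);cv2.imwrite('pics/z.png',c)
im=cv2.imread('pics/top8.png');cv2.imwrite('pics/zt.png',cv2.resize(im[130:180,205:245],None,fx=12,fy=12,interpolation=cv2.INTER_CUBIC))
E
```

```text
[0.5968 0.133  0.2441] [ 0.08  0.98 -0.8  -0.27]
[0.6065 0.0392 0.1063] [ 0.02  0.36 -0.31 -0.1 ]
[-0.00971163  0.09382741] expected [-0.01059854  0.09440694] height of axis over lens 0.1378030430583226
```

View pics/z.png

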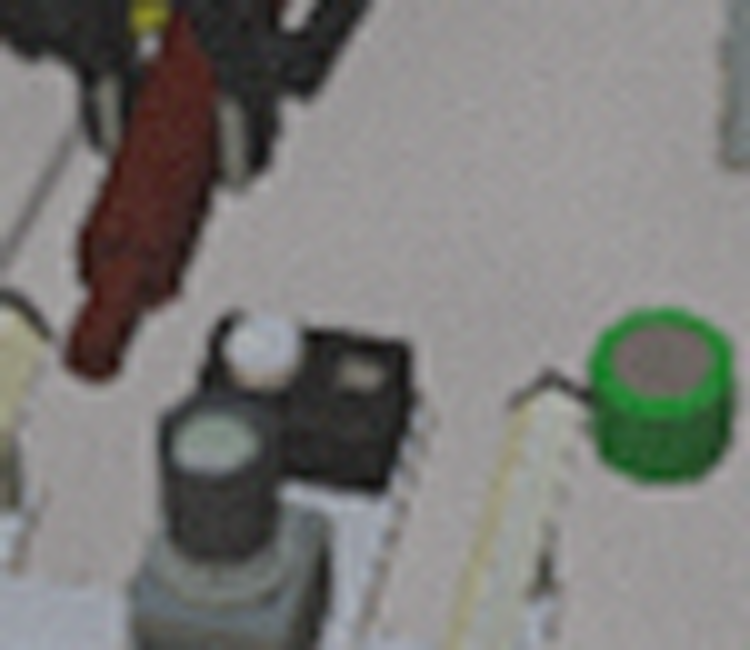

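View pics/zt.png

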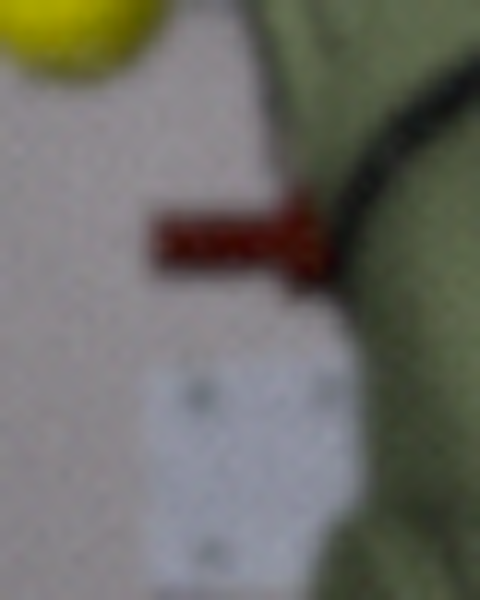

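```bash
python3 - <<'E'
from h import *
for yaw in(-1.459,-1.43):
  for p in(-.09,0,.09):
    L=[(x,0,.249+p*x) for x in(-.095,-.06,-.02)]
    q=(proj('side',W((.6055,.04,yaw),L))-[195,155]+.5)*10-.5
    t=(proj('top',W((.6055,.04,yaw),L))-[205,130]+.5)*12-.5
    print(yaw,p,q.round(0).tolist(),t[:2].round(0).tolist())
E
```

```text
-1.459 -0.09 [[86.0, 340.0], [121.0, 258.0], [159.0, 169.0]] [[147.0, 248.0], [279.0, 245.0]]
-1.459 0 [[88.0, 361.0], [122.0, 272.0], [160.0, 173.0]] [[150.0, 257.0], [280.0, 251.0]]
-1.459 0.09 [[91.0, 381.0], [124.0, 285.0], [160.0, 178.0]] [[153.0, 267.0], [281.0, 257.0]]
-1.43 -0.09 [[95.0, 342.0], [127.0, 259.0], [161.0, 169.0]] [[148.0, 258.0], [279.0, 251.0]]
-1.43 0 [[98.0, 362.0], [128.0, 272.0], [162.0, 173.0]] [[151.0, 267.0], [280.0, 257.0]]
-1.43 0.09 [[101.0, 383.0], [130.0, 285.0], [162.0, 178.0]] [[154.0, 276.0], [282.0, 263.0]]
```

The observed tenon end, about (93,366) in the side crop, matches the level model (88,361) to within about 1.5°. Centring agrees to about 2 mm. I'll hand it in.

```bash
python3 - <<'E'
from h import *
s=bot.observe();print(s['time'],s['tool_pos'],abs(np.array(s['joint_velocities'])).max(),s['opening'])
print(bot.hand_in())
E
```

```text
15.075 [0.60617606 0.03842682 0.24898561] 0.005246399063613415 0.028877181104265664
the job is handed in; nothing more can be done
None
```

The job is handed in after 15.1 s of robot time, with the blank held over the lens. No verdict is reported, so what follows rests on my own last checks.

**Cap:** I lifted it off the lens and set it on the floor of the smallest tray until it touched, then let go. The picture after release shows it upright near the tray's middle.

**Blank:** I picked it up by its middle, turned it about 67° and held it over the lens with the butt toward the dimmer box.
- **Centring:** Triangulating the tenon end and the lens puts the blank within about 2 mm of the lens axis.
- **Height:** The grip height puts the underside about 121 mm above the lens. The triangulated height was about 4 mm higher, which I put down to about 1 pixel of noise.
- **Level:** The side view matches a level blank to within about 1.5°.
- **Direction:** The top view suggests it may be about 1.5–2° off the stand's line, well inside the 7.4° allowed.
- **Steadiness:** The arm was still, with the fingers closed on the blank at 29 mm.

**Not confirmed:** The arm hid most of the blank in the top view, so its direction was judged there from the tenon end only. I did no separate final check that the other things had stayed put, but the arm passed well above them and I saw nothing moved in the pictures I took.

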